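# Set the tilting board holder on its gauge block stack

## Task

Set the tilting circuit-board holder to 25 degrees for inspection: stand the shorter, brass gauge block stack upright on the black square of the holder's base and tip the raised plate down so that its roller rests on top of the brass stack. Leave the taller steel stack where it stands, and let go of everything.

Things in the scene. Friction and masses are not known exactly. Their poses are not given: they have to be found in the camera images.
- brass_stack_center (a point): Centre of the brass-yellow gauge block stack (the one to use): loose, solid, 30 x 30 mm in plan, 55 mm high, fine seams, about 0.42 kg, upright on the bench. This point is half-way up (27.5 mm above its underside); z up, x and y square to its sides. Under the plate's roller it sets the plate to 0.437 rad.
- steel_stack_center (a point): Centre of the grey steel gauge block stack (not to be used): the same 30 x 30 mm plan, 80 mm high, loose, standing upright; this point is half-way up.
- pad (a point): Centre of the black 44 mm square on top of the holder's fixed grey base, 20 mm above the bench. x runs along the plate's hinge, y from the hinge to the free edge, z up. Base 110 (x) x 190 (y) mm, its centre 48 mm towards -y. Hinge axis: parallel to x, 118 mm towards -y, 10 mm above this point; its knuckles stand 21 mm above the base, else the top is flat.
- plate (a joint): Angle of the plate (with a green circuit board) above level, rad; 1.3 to 1.55 at the start. 100 mm wide, reaches 154 mm from the hinge axis; its top (board) face is 20 mm above the axis at 0. Roller below it: 20 mm thick, 130 mm from the axis. Damped hinge: stays where left above 1.0 rad, below 0.9 sinks slowly. Pushing the board face down near the free edge takes 2-5 N.
Things that resemble listed ones, but are neither listed nor needed, are in the scene too. There is more than one size of the part that bears brass_stack_center; the job needs the larger. What is shaped like the part that bears pad but purple is not meant.

How it is judged:
By the outcome, as a careful person would: the job done as asked, in the order asked, and still so for the second after the job is handed in, with the robot touching nothing.
It also fails if it takes over 58 s, if anything falls off the work surface, if the arm or the gripper's body presses on something with over 40 N, if the wrist force passes 120 N, or if a joint passes its speed limit or range.

## Robot

A 7-joint arm with a two-finger parallel gripper is mounted at the origin on the work surface. World frame = base frame: x ahead of the robot, y to its left, z up, the work surface at z = 0. Lengths are in mm, angles in rad, forces in N, time in s.
With the tool pointing down it reaches from about 400 to 750 mm from the base axis. Payload 19.5 kg.
Tool frame: the origin (TCP) lies on the front face of the gripper's body, between the roots of the fingers; the fingertips stand 73 mm ahead of it and the grasp point (between the pads) lies 54 mm ahead of it; z points along the fingers, y is the direction in which the jaws open and shut (so a half turn about z gives the same grasp; the last joint's range is limited). The gripper opens to 85 mm and grips with 20 to 120 N. Pads are 22 mm wide; open, the fingers measure 114 mm over their backs; the gripper's body (76 mm by 85 mm) begins 54 mm behind the grasp point. The pads swing forward as they close: fully open they stand 13 mm farther back than shut.
Start: joints at [-1.212, 0.707, -0.028, 1.485, 0.022, 0.951, -0.075], TCP at [224.328, 529.416, 303.868] pointing down, gripper open.
Joint ranges: [-2.71, 2.71], [-0.32, 2.16], [-1.57, 1.52], [0, 2.45], [-1.46, 4.6], [0, 2.02], [-2.83, 2.83]. Speed limits (rad/s): [1.89, 1.89, 2.57, 2.57, 3.01, 3.01, 3.01].

## Interface

Orientations are given as a unit quaternion [x, y, z, w].
In Python, from cell import r, vision gives the robot as it stands. The module is installed in compiled form; this text tells all that it offers.
- The arm moves only by the tool step_arm, never from a script. Its argument "increments" is text: rows parted by semicolons, each of 7 numbers parted by spaces: the turn, a rotation vector about the tool's x, y, z in degrees, then the shift along the tool's x, y, z in mm, then the opening, from 0 (shut) to 1 (fully open). In form: rx ry rz tx ty tz grip; .... A call has exactly 8 rows; each row is the pose to reach, as a shift and turn from the pose commanded when the call began, along the tool's axes at that moment; what a row does not reach only later rows make up. A row lasts 1/10 s, in which the tool goes at most 50 mm and 8.59 degrees, less where a joint would pass 70% of its speed; a pose out of reach is approached as far as the arm can. A call with a gripper value outside its range is refused whole. The fingers move at their own pace and stop on an object; "newtons" is the grip in N (left out, the last holds). Time passes only in rows, so rows that repeat a pose let the fingers close, or fill a call up. It gives the time, the measured TCP pose, the force and the opening at its end, in the units of the state.
- r.sense(): the state, without advancing time (a new reading comes with each control period).
- vision.get_image(name): name is "side" or "top" or "wrist"; returns the picture (384x512x3 uint8, blue, green, red); there is no depth.
- vision.get_calibration(name): a dict with "K" (3x3 intrinsics, pixels), "distortion" ([k1, k2, p1, p2, k3] as OpenCV has them; the pictures are not rectified), "origin" and "rotation" of the camera in the world. Camera axes: x right, y down, z forward; pixel columns grow to the right and rows downward; lengths in mm; the calibration is good to about 2 mm. A picture is of the moment at which its call begins: read the wrist's pose just before it. get_calibration takes no time and is no camera call; for the wrist camera it gives the pose at the moment of the call.
- r.job_done(): hands the job in, once; it reports no verdict.
The state is a dict: "clock": time; "joint_pos": joint angles; "qvel": joint speeds; "tau": joint torques, N m; "position": TCP position; "orientation": TCP orientation; "contact_force": force on the tool from outside, world axes, zero at the start; "torque": the same for the moment, N m; "gripper_width": finger opening in mm.
Only numpy, scipy, OpenCV 4.12 (cv2) and the standard library are available. Lean on these libraries where they do the work, as an engineer would, in place of code of your own. Each camera call takes 0.05 s, during which the arm holds its last target. There are 200 camera calls.

## Working session

There is one attempt and no reset: what is moved stays moved. The work goes in short steps, Python scripts to look and compute and a tool call to move; the robot and the scene stay as the last step left them, time stands still between calls to the robot, and variables do not carry over. Pictures are saved under pics/ and viewed, about 8 in all and at most 12, crops included, and the job is handed in when it is done.

Besides the shell and the picture viewer there is one more tool, called after ">>>" in YAML: its name, and indented under it one key for each argument. step_arm: Moves the arm, as the interface text tells. Its arguments: {"type":"object","properties":{"increments":{"type":"string"},"newtons":{"type":"number"}},"required":["increments"]}

```bash
mkdir -p pics; python3 - <<'E'
from cell import r, vision
import cv2,numpy as np
s=r.sense();print({k:np.round(v,3).tolist() for k,v in s.items()})
a=vision.get_image("side");b=vision.get_image("top")
cv2.imwrite("pics/side0.png",a);cv2.imwrite("pics/top0.png",b)
for n in("side","top","wrist"):
  c=vision.get_calibration(n);print(n,{k:np.round(v,3).tolist() for k,v in c.items()})
E
```

```text
{'clock': 0.0, 'joint_pos': [-1.212, 0.707, -0.028, 1.485, 0.022, 0.951, -0.075], 'qvel': [0.001, -0.001, 0.002, 0.0, 0.001, 0.0, -0.001], 'tau': [-0.0, -88.321, 1.235, -23.617, 0.017, 0.006, -0.0], 'position': [224.251, 529.256, 303.44], 'orientation': [0.199, 0.98, -0.001, -0.0], 'contact_force': [-0.471, -0.078, 0.256], 'torque': [-0.018, -0.013, -0.009], 'gripper_width': 85.216}
side {'K': [[414.362, 0.0, 260.661], [0.0, 414.362, 189.657], [0.0, 0.0, 1.0]], 'distortion': [-0.039, 0.0, 0.0, 0.0, 0.0], 'origin': [-24.352, -632.552, 696.757], 'rotation': [0.862, -0.307, 0.132, -0.38]}
top {'K': [[407.549, 0.0, 248.976], [0.0, 407.549, 193.432], [0.0, 0.0, 1.0]], 'distortion': [-0.054, 0.0, 0.0, 0.0, 0.0], 'origin': [320.852, -70.014, 1226.721], 'rotation': [0.708, -0.705, 0.032, -0.031]}
wrist {'K': [[293.976, 0.0, 256.929], [0.0, 293.976, 193.103], [0.0, 0.0, 1.0]], 'distortion': [0.026, 0.0, 0.0, 0.0, 0.0], 'origin': [148.788, 562.394, 373.32], 'rotation': [0.823, 0.545, 0.09, 0.135]}
```

View pics/side0.png

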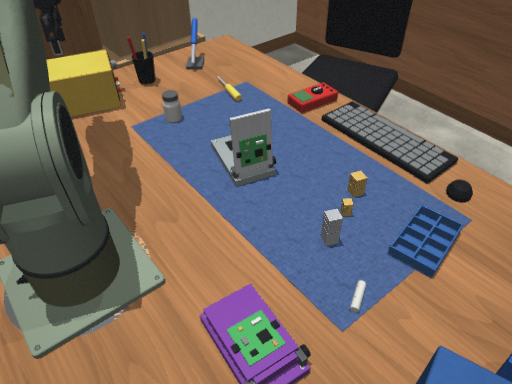

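View pics/top0.png

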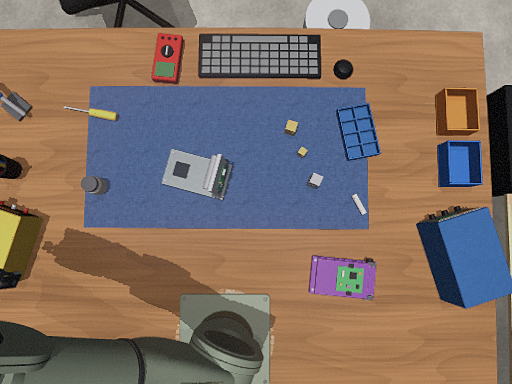

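Side: the holder is at (245,150). There is a larger brass block at (357,184), a smaller one at (347,208), steel at (332,228), and a purple look-alike at (255,335). In the top view the brass blocks are at (291,127) large and (302,152) small, and the black pad is near (177,156). I'll confirm with an enlarged crop and measure.

```bash
cat > h.py <<'E'
import cv2,numpy as np
from scipy.spatial.transform import Rotation as R
from cell import r, vision
def ray(c,p):
    K=np.array(c["K"]);u=cv2.undistortPoints(np.array(p,float).reshape(-1,1,2),K,np.array(c["distortion"],float))[:,0]
    q=np.array(c["rotation"]);M=R.from_quat(q).as_matrix() if q.size==4 else q
    return np.array(c["origin"],float),np.c_[u,np.ones(len(u))]@M.T
def onz(c,p,z):
    o,d=ray(c,p);return o+d*((z-o[2])/d[:,2])[:,None]
def two(c1,p1,c2,p2):
    o1,d1=ray(c1,p1);o2,d2=ray(c2,p2);d1=d1[0];d2=d2[0]
    t=np.linalg.lstsq(np.c_[d1,-d2],o2-o1,rcond=None)[0]
    a=o1+t[0]*d1;b=o2+t[1]*d2;return (a+b)/2,np.linalg.norm(a-b)
def proj(c,P):
    q=np.array(c["rotation"]);M=R.from_quat(q).as_matrix() if q.size==4 else q
    X=(np.atleast_2d(P)-c["origin"])@M
    return cv2.projectPoints(X,np.zeros(3),np.zeros(3),np.array(c["K"]),np.array(c["distortion"],float))[0][:,0]
E
python3 - <<'E'
from h import *
t=cv2.imread("pics/top0.png");s=cv2.imread("pics/side0.png")
ct,cs=vision.get_calibration("top"),vision.get_calibration("side")
for n,im,c in(("top",t,ct),("side",s,cs)):
    hsv=cv2.cvtColor(im,cv2.COLOR_BGR2HSV)
    m=cv2.inRange(hsv,(15,90,90),(32,255,255))
    k,_,st,ce=cv2.connectedComponentsWithStats(m)
    for i in range(1,k):
        if 20<st[i,4]<900 and 260<ce[i,0]<400 and 90<ce[i,1]<260:print(n,st[i],ce[i].round(1),onz(c,ce[i],30).round(0))
z=lambda im,x,y,w,h,f:cv2.resize(im[y:y+h,x:x+w],None,fx=f,fy=f,interpolation=cv2.INTER_CUBIC)
A=np.hstack([z(t,155,140,90,70,4.4444),z(t,270,110,65,50,5.6)[:280,:364]]) if 0 else None
p=[z(t,160,140,80,65,5),z(t,275,110,80,65,5),z(s,200,100,80,85,5)[:, :],z(s,315,160,80,85,5)]
cv2.imwrite("pics/crop1.png",cv2.resize(np.vstack([np.hstack(p[:2]),np.hstack(p[2:])]),(800,750))[:, :] if 0 else cv2.resize(np.vstack([np.hstack(p[:2]),np.hstack(p[2:])]),None,fx=.8,fy=.8))
E
```

```text
top [286 120  11  14 106] [291.2 125.9] [[ 631. -196.   30.]]
top [298 147   9  10  49] [302.  151.2] [[ 555. -228.   30.]]
side [348 171  19  26 321] [357.  183.2] [[ 626. -195.   30.]]
side [342 198  11  18 149] [347.  206.6] [[ 547. -234.   30.]]
```

View pics/crop1.png

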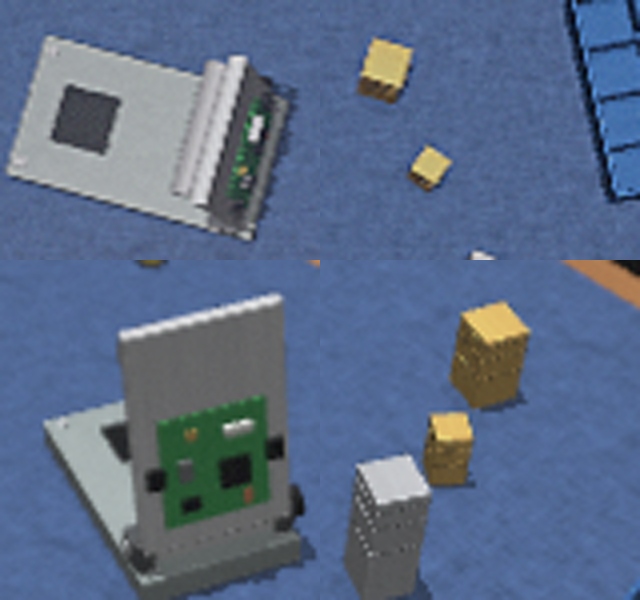

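The crop confirms the choices. The larger brass block is at top (291,127), about 55 mm tall, and the smaller one is a decoy. The grey base with its black square is at top (182,170), with the plate upright. Next I'll measure coarse poses and plan the transfer.

```bash
cat >> h.py <<'E'
def plan(pos,yaw,base=None):
    "tool down, tool y axis at world yaw (mod pi, nearest); prints increments from measured pose"
    s=r.sense();q0=R.from_quat(s["orientation"]);p0=np.array(s["position"])
    best=None
    for k in(0,np.pi):
        a=yaw+k;y=np.array([np.cos(a),np.sin(a),0]);z=np.array([0,0,-1.]);x=np.cross(y,z)
        v=(q0.inv()*R.from_matrix(np.c_[x,y,z])).as_rotvec(degrees=True)
        if best is None or np.linalg.norm(v)<np.linalg.norm(best):best=v
    print("rot",best.round(2),"shift",q0.inv().apply(np.array(pos)-p0).round(1),"clock",round(s["clock"],2),"pos",p0.round(1),"F",np.round(s["contact_force"],1),"w",round(s["gripper_width"],1))
E
python3 - <<'E'
from h import *
t=cv2.imread("pics/top0.png");ct=vision.get_calibration("top");cs=vision.get_calibration("side")
hsv=cv2.cvtColor(t,cv2.COLOR_BGR2HSV)
g=cv2.cvtColor(t,cv2.COLOR_BGR2GRAY)
m=np.zeros_like(g);m[158:184,168:195]=(g[158:184,168:195]<110)*255
k,_,st,ce=cv2.connectedComponentsWithStats(m)
i=1+np.argmax(st[1:,4]);print(st[i],ce[i])
lab=_==i;pts=np.argwhere(lab)[:,::-1].astype(float)
W=onz(ct,pts,20);rc=cv2.minAreaRect(W[:,:2].astype(np.float32));print("pad",rc,W.mean(0))
# brass: bright top face
v=hsv[...,2];print(v[116:138,283:302])
s=cv2.imread("pics/side0.png")
# base corners from crop: far-left, near-left, (px)
cr=np.array([[48,38],[10,172],[252,238]])/4+[160,140]
print("base corners",onz(ct,cr,20).round(0))
# side view plate top corners crop
c2=np.array([[120,333],[280,297]])/4.0;c2=np.c_[c2[:,0]+200,(c2[:,1]-260/1.0*1)/1+0]
E
```

```text
[173 161  17  18 203] [180.81280788 169.38916256]
pad ((499.8319091796875, 133.62486267089844), (41.639320373535156, 43.806182861328125), 74.29658508300781) [499.73919793 133.57387113  20.        ]
[[134 140 138 145 145 143 144 146 141 146 145 137 143 136 136 146 157 148
  143]
 [138 138 136 145 147 146 153 150 142 145 140 144 150 148 140 151 159 151
  144]
 [145 139 139 143 142 142 149 140 135 136 140 138 133 144 136 145 150 148
  141]
 [141 139 141 145 155 137 115 134 142 143 134 140 147 145 149 151 142 138
  131]
 [142 140 137 150 139 186 215 194 175 115 135 141 147 150 148 147 140 135
  136]
 [143 141 141 148 147 199 207 206 207 209 213 197 141 139 143 141 140 141
  143]
 [143 145 142 149 188 210 202 202 200 202 206 206 208 216 185 134 146 147
  145]
 [150 145 145 134 182 207 201 202 198 202 200 202 205 213 169 137 150 152
  148]
 [145 145 142 143 196 202 199 199 200 197 200 197 199 213 156 137 148 148
  147]
 [137 134 123 184 211 202 200 197 200 199 201 200 205 195 135 145 141 138
  140]
 [141 137 122 184 209 201 200 201 200 198 200 201 208 176  87 128 150 148
  143]
 [138 134 1
[... 248 characters left out ...]
7  81  81  80 159 209 216 214 218 155  71 133 145 145 142
  144]
 [153 110  83  77  76  68  57 103  92  68 153 201 142  86 131 141 141 142
  142]
 [149  90  88  72  66  76  93  81  68 113 125  90  74 142 146 139 139 143
  145]
 [133 103  81  81  84  86  79  72 100 116 100  75  91 138 146 141 138 142
  142]
 [145 143 139 130 119  94  80  86  82  77  76  75 136 156 145 141 136 147
  149]
 [151 143 135 140 146 140 145 134  87  76  67 122 147 148 140 139 138 136
  137]
 [144 144 136 133 139 135 132 138 141 144 155 140 137 139 142 143 143 143
  143]
 [141 142 146 140 133 129 130 128 129 134 131 139 134 133 133 139 134 147
  151]]
base corners [[560. 161.  20.]
 [458. 188.  20.]
 [410.   6.  20.]]
```

```bash
python3 - <<'E'
from h import *
t=cv2.imread("pics/top0.png");ct=vision.get_calibration("top")
hsv=cv2.cvtColor(t,cv2.COLOR_BGR2HSV)
m=cv2.inRange(hsv,(15,70,165),(35,255,255));m[:,:280]=0;m[:,305:]=0;m[:115]=0;m[140:]=0
pts=np.argwhere(m)[:,::-1].astype(float);W=onz(ct,pts,55)
rc=cv2.minAreaRect(W[:,:2].astype(np.float32));print(rc,W.mean(0),len(pts))
bx,by=W.mean(0)[:2]
c=vision.get_calibration("wrist");s=r.sense();q=R.from_quat(s["orientation"])
print("cam in tool",q.inv().apply(np.array(c["origin"])-s["position"]).round(1), (q.inv()*R.from_quat(c["rotation"])).as_matrix().round(2))
plan([bx,by,250],np.radians(rc[2]))
plan([bx,by,250],np.radians(rc[2]+90))
E
```

```text
((627.6377563476562, -193.6602783203125), (28.762367248535156, 28.54422950744629), 71.54617309570312) [ 627.43433339 -193.8817862    55.        ] 96
cam in tool [ 82.4   1.  -69.8] [[ 0.   -0.95 -0.32]
 [ 1.   -0.    0.  ]
 [-0.   -0.32  0.95]]
rot [-0.05 -0.   -4.51] shift [-653.4 -508.5   54. ] clock 0.1 pos [224.3 529.3 303.5] F [0.4 0.5 0.2] w 85.5
rot [-4.000e-02  4.000e-02  8.549e+01] shift [-653.4 -508.5   54. ] clock 0.1 pos [224.3 529.3 303.5] F [0.4 0.5 0.2] w 85.5
```

>>> step_arm:
  increments: "0 0 85.5 -653 -508 0 1;0 0 85.5 -653 -508 0 1;0 0 85.5 -653 -508 0 1;0 0 85.5 -653 -508 0 1;0 0 85.5 -653 -508 0 1;0 0 85.5 -653 -508 0 1;0 0 85.5 -653 -508 0 1;0 0 85.5 -653 -508 0 1"

```text
clock: 0.9
position: [419.8, 178.2, 303.9]
orientation: [0.72, 0.694, -0.0, -0.0]
contact_force: [1.2, 0.6, -1.7]
gripper_width: 85.5
```

```bash
python3 -c "
from h import *
plan([627.4,-193.9,300],np.radians(-18.5))"
```

```text
rot [-0.    0.   16.44] shift [-364.4  220.9    3.9] clock 0.9 pos [419.8 178.2 303.9] F [ 1.2  0.6 -1.7] w 85.5
```

>>> step_arm:
  increments: "0 0 16.4 -364 221 0 1;0 0 16.4 -364 221 0 1;0 0 16.4 -364 221 0 1;0 0 16.4 -364 221 0 1;0 0 16.4 -364 221 40 1;0 0 16.4 -364 221 60 1;0 0 16.4 -364 221 80 1;0 0 16.4 -364 221 100 1"

```text
clock: 1.7
position: [609.4, -156.4, 232.2]
orientation: [0.81, 0.587, 0.0, 0.001]
contact_force: [0.4, 1.3, 1.2]
gripper_width: 85.4
```

```bash
python3 - <<'E'
from h import *
plan([627.4,-193.9,85],np.radians(-18.5))
s=r.sense();im=vision.get_image("wrist");c=vision.get_calibration("wrist")
cv2.imwrite("pics/w1.png",im)
m=cv2.inRange(cv2.cvtColor(im,cv2.COLOR_BGR2HSV),(15,70,150),(35,255,255))
k,l,st,ce=cv2.connectedComponentsWithStats(m)
for i in range(1,k):
  if st[i,4]>150:
    W=onz(c,np.argwhere(l==i)[:,::-1].astype(float),55)[:,:2].astype(np.float32);print(st[i],ce[i].round(0),cv2.minAreaRect(W))
print(proj(c,[627.4,-193.9,55]))
E
```

```text
rot [ 0.08 -0.    0.34] shift [-30.   28.5 147.3] clock 1.7 pos [ 609.4 -156.4  232.2] F [0.4 1.3 1.2] w 85.4
[  386     0   126   350 10732] [438. 179.] ((774.9945678710938, -227.3263397216797), (347.418212890625, 72.93802642822266), 89.77995300292969)
[ 273  194   34   45 1342] [290. 217.] ((629.814697265625, -190.314453125), (42.75149917602539, 29.90763282775879), 72.58676147460938)
[   0  227   59  112 3142] [ 20. 294.] ((370.10943603515625, -186.55191040039062), (127.65309143066406, 53.48817443847656), 56.82341384887695)
[221 242  23  33 498] [232. 259.] ((567.6939697265625, -214.44529724121094), (33.64822769165039, 19.53631019592285), 47.292449951171875)
[407 369  32  15 326] [422. 378.] ((713.230224609375, -412.6850891113281), (19.70014762878418, 32.783287048339844), 73.10459899902344)
[ 76 370  30  14 295] [ 91. 378.] ((371.8201599121094, -301.3643798828125), (18.403446197509766, 31.16659164428711), 70.545654296875)
[[288.36543432 220.88061621]]
```

View pics/w1.png

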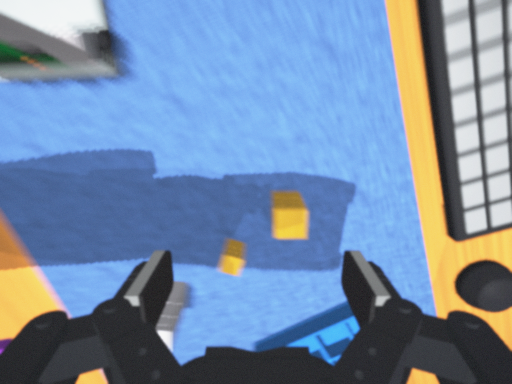

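The wrist view shows the large brass block's top at about (290,222). That agrees with the top-camera prediction of (288,221), and the block is square to the jaws. I'll descend and grasp.

>>> step_arm:
  increments: "0 0 0 -30 28.5 30 1;0 0 0 -30 28.5 60 1;0 0 0 -30 28.5 90 1;0 0 0 -30 28.5 115 1;0 0 0 -30 28.5 135 1;0 0 0 -30 28.5 147 1;0 0 0 -30 28.5 147 1;0 0 0 -30 28.5 147 1"

```text
clock: 2.55
position: [626.6, -191.6, 86.3]
orientation: [0.81, 0.587, 0.0, 0.0]
contact_force: [0.3, -0.5, 0.7]
gripper_width: 85.4
```

>>> step_arm:
  increments: "0 0 0 0 0 0 0.2;0 0 0 0 0 0 0.2;0 0 0 0 0 0 0.2;0 0 0 0 0 0 0.2;0 0 0 0 0 0 0.2;0 0 0 0 0 0 0.2;0 0 0 0 0 0 0.2;0 0 0 0 0 0 0.2"
  newtons: 40

```text
clock: 3.35
position: [626.5, -191.6, 86.0]
orientation: [0.81, 0.587, 0.0, 0.0]
contact_force: [-0.1, 1.3, 6.0]
gripper_width: 29.6
```

```bash
python3 - <<'E'
from h import *
plan([627.4,-193.9,85],np.radians(-18.5))
E
```

```text
rot [0.03 0.   0.38] shift [-1.9  1.6  1. ] clock 3.35 pos [ 626.5 -191.6   86. ] F [-0.1  1.3  6. ] w 29.6
```

>>> step_arm:
  increments: "0 0 0 0 0 -20 0.2;0 0 0 0 0 -60 0.2;0 0 0 0 0 -110 0.2;0 0 0 0 0 -160 0.2;0 0 0 0 0 -200 0.2;0 0 0 0 0 -214 0.2;0 0 0 0 0 -214 0.2;0 0 0 0 0 -214 0.2"

```text
clock: 4.15
position: [626.1, -191.2, 298.4]
orientation: [0.81, 0.587, -0.0, -0.001]
contact_force: [0.6, 0.9, -4.1]
gripper_width: 29.5
```

```bash
python3 - <<'E'
from h import *
a=np.radians(-14.8);xt=np.cross([np.cos(a),np.sin(a),0],[0,0,-1.]);print(xt)
for sg in(1,-1):plan(np.array([499.8,133.6,300])+sg*1.9*xt,a)
E
```

```text
[0.25544576 0.96682339 0.        ]
rot [-0.09 -0.01 -3.32] shift [ 271.4 -221.1   -1.3] clock 4.15 pos [ 626.1 -191.2  298.4] F [ 0.6  0.9 -4.1] w 29.5
rot [-0.09 -0.01 -3.32] shift [ 267.6 -220.9   -1.3] clock 4.15 pos [ 626.1 -191.2  298.4] F [ 0.6  0.9 -4.1] w 29.5
```

>>> step_arm:
  increments: "0 0 -3.3 271 -221 0 0.2;0 0 -3.3 271 -221 0 0.2;0 0 -3.3 271 -221 0 0.2;0 0 -3.3 271 -221 0 0.2;0 0 -3.3 271 -221 0 0.2;0 0 -3.3 271 -221 0 0.2;0 0 -3.3 271 -221 0 0.2;0 0 -3.3 271 -221 0 0.2"

```text
clock: 4.95
position: [497.9, 141.3, 298.0]
orientation: [0.79, 0.614, -0.001, -0.002]
contact_force: [0.8, -1.9, -3.4]
gripper_width: 30.0
```

```bash
python3 - <<'E'
from h import *
a=np.radians(-14.8);xt=np.cross([np.cos(a),np.sin(a),0],[0,0,-1.])
plan(np.array([499.8,133.6,300])+1.9*xt,a)
c=vision.get_calibration("wrist");im=vision.get_image("wrist");cv2.imwrite("pics/w2.png",im)
cv2.imwrite("pics/side2.png",vision.get_image("side"))
s=cv2.imread("pics/side2.png")[60:200,170:310]
cv2.imwrite("pics/c2.png",np.hstack([im,cv2.resize(s,(384,384))])[:, 96:])
print(proj(c,[499.8,133.6,20]))
E
```

```text
rot [-0.25 -0.05  0.49] shift [-5.1  3.8 -2. ] clock 4.95 pos [497.9 141.3 298. ] F [ 0.8 -1.9 -3.4] w 30.0
[[260.9798736  172.77660667]]
```

View pics/c2.png

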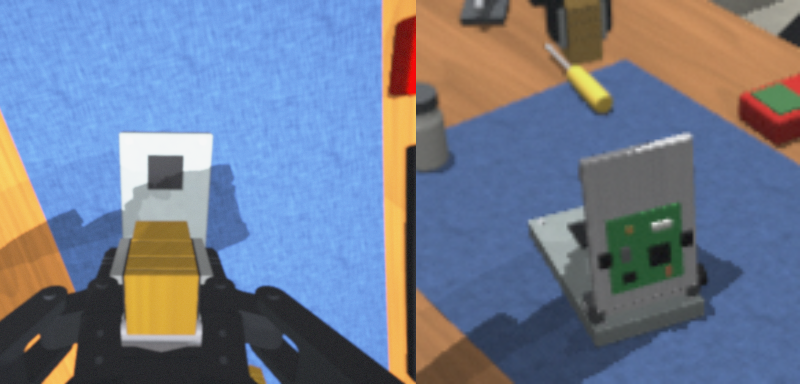

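Wrist view (plus 96 columns of crop offset): pad centre at (261,172), matching the prediction of (261,173). The block is held square, with its lower front edge at row ~222. I'll measure the block's in-hand offset and refine the pad.

```bash
python3 - <<'E'
from h import *
im=vision.get_image("wrist");c=vision.get_calibration("wrist");s=r.sense()
print(s["position"],np.abs(s["qvel"]).max())
g=cv2.cvtColor(im,cv2.COLOR_BGR2GRAY)
m=np.zeros_like(g);m[145:200,235:290]=(g[145:200,235:290]<95)*255
k,l,st,ce=cv2.connectedComponentsWithStats(m);i=1+np.argmax(st[1:,4])
W=onz(c,np.argwhere(l==i)[:,::-1].astype(float),20);rc=cv2.minAreaRect(W[:,:2].astype(np.float32));print(st[i],ce[i],rc)
h=cv2.cvtColor(im,cv2.COLOR_BGR2HSV);b=cv2.inRange(h,(12,90,40),(35,255,255));b[:,:200]=0;b[:,330:]=0;b[:200]=0
rows={x:np.argmax(b[:,x]>0) for x in range(232,290,6)};print(rows)
q=R.from_quat(s["orientation"])
E_=onz(c,np.array([[x,y] for x,y in rows.items()]),s["position"][2]-86)
print(q.inv().apply(E_-s["position"]).round(1))
for y in(230,):print(np.nonzero(b[y])[0][[0,-1]])
# plate angle from side: upper free edge corners (c2 crop scale 384/140)
cs=vision.get_calibration("side")
p=np.array([[583-416,160],[692-416,136]])*140/384+[170,60]
print("edge px",p)
P=rc[0];yp=np.array([np.cos(np.radians(75.2)),np.sin(np.radians(75.2)),0]);xp=np.array([yp[1],-yp[0],0])
A=np.array([P[0],P[1],20])-118*yp+[0,0,10]
for th in np.arange(1.25,1.6,.05):
  e=A+154*(np.cos(th)*yp+[0,0,np.sin(th)])+20*(-np.sin(th)*yp+np.array([0,0,np.cos(th)]))
  print(round(th,2),proj(cs,[e-50*xp,e+50*xp]).round(1).tolist())
E
```

```text
[500.42099196 134.44538875 298.61415322] 0.03082854083683239
[241 152  34  32 929] [257.77825619 168.88482239] ((500.3410339355469, 132.84970092773438), (38.58793258666992, 40.548072814941406), 75.2141342163086)
{232: np.int64(222), 238: np.int64(222), 244: np.int64(222), 250: np.int64(222), 256: np.int64(222), 262: np.int64(222), 268: np.int64(222), 274: np.int64(222), 280: np.int64(222), 286: np.int64(239)}
[[ 13.4 -14.4  86. ]
 [ 13.4 -10.9  86. ]
 [ 13.4  -7.5  86. ]
 [ 13.4  -4.   86. ]
 [ 13.4  -0.5  86. ]
 [ 13.4   2.9  86. ]
 [ 13.4   6.4  86. ]
 [ 13.4   9.9  86. ]
 [ 13.4  13.3  86. ]
 [  2.5  17.1  86. ]]
[230 283]
edge px [[230.88541667 118.33333333]
 [270.625      109.58333333]]
1.25 [[225.7, 113.0], [265.1, 103.5]]
1.3 [[226.8, 114.1], [266.4, 104.6]]
1.35 [[228.0, 115.4], [267.8, 105.8]]
1.4 [[229.2, 116.9], [269.2, 107.2]]
1.45 [[230.5, 118.6], [270.6, 108.7]]
1.5 [[231.7, 120.4], [272.0, 110.4]]
1.55 [[233.0, 122.4], [273.5, 112.3]]
1.6 [[234.3, 124.5], [274.9, 114.3]]
```

>>> step_arm:
  increments: "0 0 0 0 0 40 0.2;0 0 0 0 0 80 0.2;0 0 0 0 0 120 0.2;0 0 0 0 0 150 0.2;0 0 0 0 0 165 0.2;0 0 0 0 0 175 0.2;0 0 0 0 0 180 0.2;0 0 0 0 0 182 0.2"

```text
clock: 5.9
position: [500.8, 134.3, 117.5]
orientation: [0.793, 0.61, -0.0, 0.0]
contact_force: [-0.3, -0.0, -4.0]
gripper_width: 29.7
```

```bash
python3 - <<'E'
from h import *
plan([500.6,134.8,106],np.radians(-14.8));plan([500.6,134.8,106],np.radians(-14.8))
E
```

```text
rot [ 0.01  0.01 -0.06] shift [ 0.4 -0.3 11.5] clock 5.9 pos [500.8 134.3 117.5] F [-0.3 -0.  -4. ] w 29.7
rot [ 0.01  0.01 -0.06] shift [ 0.4 -0.3 11.5] clock 5.9 pos [500.8 134.3 117.5] F [-0.3 -0.  -4. ] w 29.7
```

>>> step_arm:
  increments: "0 0 0 0 0 4 0.2;0 0 0 0 0 7 0.2;0 0 0 0 0 9 0.2;0 0 0 0 0 10 0.2;0 0 0 0 0 10.5 0.2;0 0 0 0 0 11 0.2;0 0 0 0 0 11 0.2;0 0 0 0 0 11 0.2"

```text
clock: 6.7
position: [500.6, 134.8, 106.6]
orientation: [0.792, 0.61, 0.0, 0.0]
contact_force: [-0.1, -0.4, -3.5]
gripper_width: 29.5
```

>>> step_arm:
  increments: "0 0 0 0 0 0.5 0.2;0 0 0 0 0 1 0.2;0 0 0 0 0 1.2 0.2;0 0 0 0 0 1.4 0.2;0 0 0 0 0 1.6 0.2;0 0 0 0 0 1.8 0.2;0 0 0 0 0 1.8 0.2;0 0 0 0 0 1.8 0.2"

```text
clock: 7.5
position: [500.6, 134.8, 105.9]
orientation: [0.792, 0.61, 0.0, 0.0]
contact_force: [-6.5, -1.5, 28.1]
gripper_width: 29.4
```

>>> step_arm:
  increments: "0 0 0 0 0 -1 0.2;0 0 0 0 0 -1 0.2;0 0 0 0 0 -1 0.6;0 0 0 0 0 -1 1;0 0 0 0 0 -1 1;0 0 0 0 0 -1 1;0 0 0 0 0 -1 1;0 0 0 0 0 -1 1"

```text
clock: 8.3
position: [500.6, 134.8, 105.7]
orientation: [0.792, 0.61, -0.0, 0.0]
contact_force: [0.2, -1.2, -0.2]
gripper_width: 85.8
```

>>> step_arm:
  increments: "0 0 0 0 0 0 1;0 0 0 0 0 -20 1;0 0 0 0 0 -60 1;0 0 0 0 0 -100 1;0 0 0 0 0 -140 1;0 0 0 0 0 -180 1;0 0 0 0 0 -195 1;0 0 0 0 0 -195 1"

```text
clock: 9.1
position: [501.0, 135.0, 302.7]
orientation: [0.792, 0.61, 0.002, 0.001]
contact_force: [0.4, -0.3, -0.0]
gripper_width: 85.3
```

```bash
python3 - <<'E'
from h import *
im=vision.get_image("wrist");c=vision.get_calibration("wrist");s=r.sense()
h=cv2.cvtColor(im,cv2.COLOR_BGR2HSV);b=cv2.inRange(h,(12,80,120),(35,255,255));b[:,:200]=0;b[:,330:]=0;b[:80]=0;b[260:]=0
k,l,st,ce=cv2.connectedComponentsWithStats(b);i=1+np.argmax(st[1:,4]);print(st[i],ce[i])
W=onz(c,np.argwhere(l==i)[:,::-1].astype(float),75);print(cv2.minAreaRect(W[:,:2].astype(np.float32)))
t=vision.get_image("top")
cv2.imwrite("pics/c3.png",np.hstack([im,cv2.resize(t[140:205,155:205],(288,384),interpolation=cv2.INTER_CUBIC)]))
# start push pose: 26mm tip beyond board face, tip at z 145
yp=np.array([np.cos(np.radians(75.2)),np.sin(np.radians(75.2)),0]);P=np.array([500.2,133.1,20]);A=P-118*yp+[0,0,10]
print("axis",A)
plan(A-75*yp+[0,0,270],np.radians(-14.8))
E
```

```text
[ 241  155   31   38 1116] [255.87096774 173.74014337]
((501.2091369628906, 140.17820739746094), (39.64263153076172, 31.531387329101562), 75.1824951171875)
axis [470.05740056  19.01484014  30.        ]
rot [-0.02  0.01 -0.01] shift [-194.8    0.3    0.3] clock 9.2 pos [500.4 134.9 300.3] F [-0.9  1.  -0.6] w 85.5
```

View pics/c3.png

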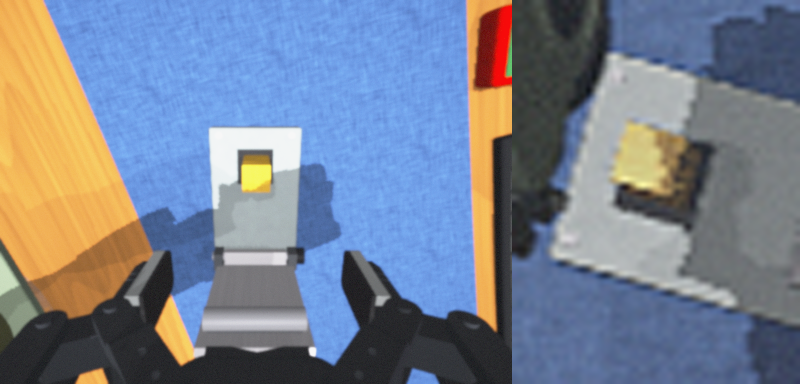

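The wrist view shows brass upright on the pad at (256,174), with a black margin visible on the far and both lateral sides (about 7 mm expected). The plate is still raised. Next I'll close the gripper and go behind the board face.

>>> step_arm:
  increments: "0 0 0 -195 0 0 0;0 0 0 -195 0 0 0;0 0 0 -195 0 0 0;0 0 0 -195 0 0 0;0 0 0 -195 0 0 0;0 0 0 -195 0 0 0;0 0 0 -195 0 0 0;0 0 0 -195 0 0 0"

```text
clock: 10.0
position: [450.9, -52.6, 300.4]
orientation: [0.792, 0.611, -0.0, -0.0]
contact_force: [0.9, -0.1, 0.6]
gripper_width: 0.0
```

```bash
cat >> h.py <<'E'
YP=np.array([np.cos(np.radians(75.2)),np.sin(np.radians(75.2)),0]);AX=np.array([500.2,133.1,20])-118*YP+[0,0,10]
def push(y,z): plan(AX+y*YP+[0,0,z+73-30],np.radians(-14.8)); s=r.sense(); d=np.array(s["position"])-AX; print("y",(d@YP).round(1),"tipz",(s["position"][2]-73).round(1))
E
python3 -c "
from h import *
push(-60,166)"
```

```text
rot [-0.04  0.    0.09] shift [14.2  0.3 61.4] clock 10.0 pos [450.9 -52.6 300.4] F [ 0.9 -0.1  0.6] w 0.0
y -74.2 tipz 227.4
```

Descend behind the face and approach to y = -25.

>>> step_arm:
  increments: "0 0 0 0 0 30 0;0 0 0 5 0 55 0;0 0 0 14 0 62 0;0 0 0 25 0 62 0;0 0 0 35 0 62 0;0 0 0 42 0 62 0;0 0 0 47 0 62 0;0 0 0 49 0 62 0"

```text
clock: 10.8
position: [463.5, -5.7, 239.2]
orientation: [0.792, 0.61, 0.0, 0.0]
contact_force: [0.1, 1.1, 0.3]
gripper_width: -0.2
```

```bash
python3 -c "
from h import *
push(19,163)"
```

```text
rot [ 0.04 -0.01  0.02] shift [44.6  0.   3.2] clock 10.8 pos [463.5  -5.7 239.2] F [0.1 1.1 0.3] w -0.2
y -25.6 tipz 166.2
```

Push slowly to θ≈1.2 (shift 44.6 in x, 3 in z).

>>> step_arm:
  increments: "0 0 0 6 0 0 0;0 0 0 12 0 0 0;0 0 0 18 0 0 0;0 0 0 24 0 0.5 0;0 0 0 29 0 1 0;0 0 0 34 0 2 0;0 0 0 39 0 2.5 0;0 0 0 44.5 0 3 0"

```text
clock: 11.6
position: [474.6, 37.0, 235.6]
orientation: [0.792, 0.61, -0.0, -0.0]
contact_force: [-0.2, -2.6, -0.4]
gripper_width: 0.1
```

>>> step_arm:
  increments: "0 0 0 3 0 0.8 0;0 0 0 6 0 1.8 0;0 0 0 9.5 0 2.9 0;0 0 0 13 0 4 0;0 0 0 16 0 5 0;0 0 0 19.5 0 6.2 0;0 0 0 23 0 7.4 0;0 0 0 26 0 8.6 0"

```text
clock: 12.4
position: [481.3, 62.1, 227.0]
orientation: [0.792, 0.61, -0.0, 0.0]
contact_force: [-0.2, -0.4, -0.7]
gripper_width: 0.3
```

```bash
python3 -c "
from h import *
push(68.8,140.8)
cv2.imwrite('pics/s4.png',cv2.resize(vision.get_image('side')[70:220,170:330],None,fx=4,fy=4,interpolation=2))"
```

```text
rot [-0.    0.01 -0.01] shift [24.2  0.1 13.2] clock 12.4 pos [481.3  62.1 227. ] F [-0.2 -0.4 -0.7] w 0.3
y 44.6 tipz 154.0
```

View pics/s4.png

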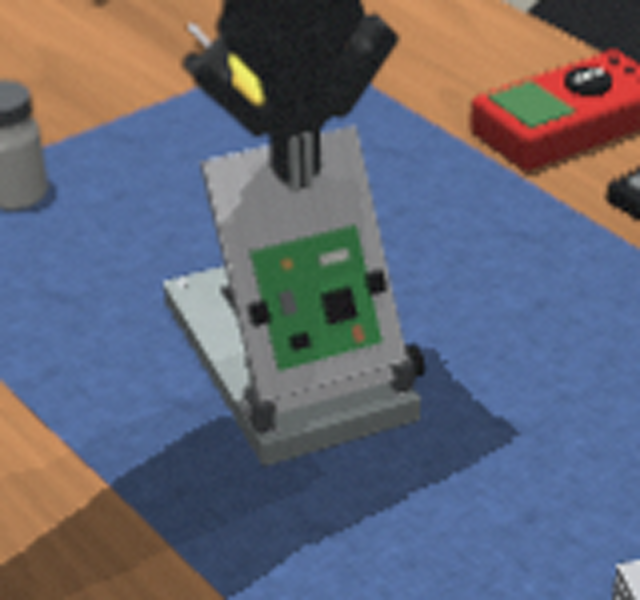

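The plate is tipping along with the fingertip at (300,180), which sits centrally near the free edge. I'll continue along the arc.

>>> step_arm:
  increments: "0 0 0 3 0 1.3 0;0 0 0 6 0 2.8 0;0 0 0 9 0 4.3 0;0 0 0 12 0 6 0;0 0 0 15 0 7.7 0;0 0 0 18 0 9.5 0;0 0 0 21 0 11.3 0;0 0 0 24 0 13.2 0"

```text
clock: 13.25
position: [487.5, 85.3, 213.8]
orientation: [0.792, 0.61, -0.0, 0.0]
contact_force: [-0.4, 0.0, -0.5]
gripper_width: 0.1
```

>>> step_arm:
  increments: "0 0 0 2.8 0 2 0;0 0 0 5.4 0 4.2 0;0 0 0 8 0 6.4 0;0 0 0 10.6 0 8.6 0;0 0 0 13.2 0 10.8 0;0 0 0 15.7 0 13.2 0;0 0 0 18 0 15.6 0;0 0 0 20.3 0 18.1 0"

```text
clock: 14.05
position: [492.7, 104.8, 195.7]
orientation: [0.792, 0.61, -0.0, 0.0]
contact_force: [0.9, 0.7, -0.5]
gripper_width: -0.2
```

```bash
python3 -c "
from h import *
push(102.6,105.6)"
```

```text
rot [-0.    0.01 -0.02] shift [13.8  0.1 17.1] clock 14.05 pos [492.7 104.8 195.7] F [ 0.9  0.7 -0.5] w -0.2
y 88.8 tipz 122.7
```

>>> step_arm:
  increments: "0 0 0 2.5 0 2.6 0;0 0 0 5 0 5.2 0;0 0 0 7 0 7.8 0;0 0 0 9 0 10.2 0;0 0 0 10.5 0 12.2 0;0 0 0 12 0 14 0;0 0 0 13 0 15.2 0;0 0 0 13.8 0 16 0"

```text
clock: 14.85
position: [496.2, 118.1, 179.8]
orientation: [0.792, 0.61, -0.0, 0.0]
contact_force: [-0.4, 0.7, -1.0]
gripper_width: 0.0
```

```bash
python3 - <<'E'
from h import *
push(102.6,105.6)
cv2.imwrite('pics/s5.png',cv2.resize(vision.get_image('side')[70:220,170:330],None,fx=4,fy=4,interpolation=2))
E
```

```text
rot [-0.    0.01 -0.02] shift [0.2 0.1 1.2] clock 14.85 pos [496.2 118.1 179.8] F [-0.4  0.7 -1. ] w 0.0
y 102.4 tipz 106.8
```

View pics/s5.png

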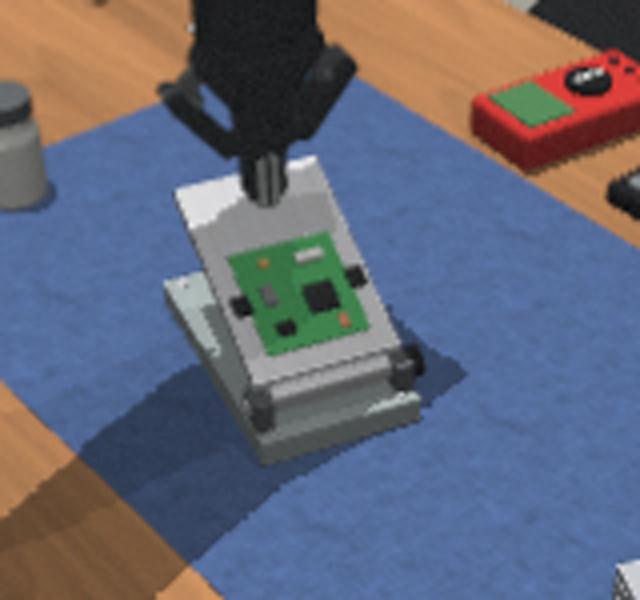

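The plate is tipped low: its top edge runs (175,190)–(318,157) in the crop, and the fingertip is at (268,200). I'll press lightly for contact and then measure the angle.

>>> step_arm:
  increments: "0 0 0 0 0 0.5 0;0 0 0 0 0 1 0;0 0 0 0 0 1.5 0;0 0 0 0 0 2 0;0 0 0 0 0 2.5 0;0 0 0 0 0 3 0;0 0 0 0 0 3 0;0 0 0 0 0 3 0"

```text
clock: 15.7
position: [496.2, 118.0, 176.9]
orientation: [0.792, 0.61, -0.0, 0.0]
contact_force: [-0.7, -0.2, -0.3]
gripper_width: -0.1
```

```bash
python3 - <<'E'
from h import *
push(102.6,103)
cs=vision.get_calibration("side");xp=np.array([YP[1],-YP[0],0])
print(np.array([[175,190],[318,157]])/4+[170,70])
for th in (.4,.437,.5,.55,.6,.65):
  e=AX+154*(np.cos(th)*YP+[0,0,np.sin(th)])+17*(-np.sin(th)*YP+np.array([0,0,np.cos(th)]))
  print(th,proj(cs,[e-50*xp,e+50*xp]).round(1).tolist())
E
```

```text
rot [ 0.    0.01 -0.02] shift [0.2 0.  0.9] clock 15.7 pos [496.2 118.  176.9] F [-0.7 -0.2 -0.3] w -0.1
y 102.4 tipz 103.9
[[213.75 117.5 ]
 [249.5  109.25]]
0.4 [[213.1, 118.5], [248.5, 110.0]]
0.437 [[213.3, 117.5], [248.8, 108.9]]
0.5 [[213.8, 115.8], [249.5, 107.2]]
0.55 [[214.2, 114.6], [250.2, 105.9]]
0.6 [[214.6, 113.5], [250.9, 104.8]]
0.65 [[215.1, 112.5], [251.6, 103.9]]
```

The image angle is about 0.43. There's no finger force yet because the bare plate lies lower than the board. I'll probe down for seating.

>>> step_arm:
  increments: "0 0 0 0 0 0.5 0;0 0 0 0 0 1 0;0 0 0 0 0 1.5 0;0 0 0 0 0 2 0;0 0 0 0 0 2.4 0;0 0 0 0 0 2.8 0;0 0 0 0 0 3.2 0;0 0 0 0 0 3.2 0"

```text
clock: 16.5
position: [496.3, 118.1, 174.9]
orientation: [0.792, 0.61, 0.001, 0.0]
contact_force: [-6.6, 0.2, 33.1]
gripper_width: 0.2
```

Firm stop at tip z ≈ 102 mm: the plate is seated. Retract straight up.

>>> step_arm:
  increments: "0 0 0 0 0 -5 0;0 0 0 0 0 -20 0;0 0 0 0 0 -50 0;0 0 0 -40 0 -90 0;0 0 0 -90 0 -130 0;0 0 0 -140 0 -150 0;0 0 0 -180 0 -150 0;0 0 0 -180 0 -150 0"

```text
clock: 17.3
position: [448.9, -60.4, 325.1]
orientation: [0.794, 0.608, 0.0, 0.001]
contact_force: [0.1, 1.1, -1.2]
gripper_width: 0.2
```

>>> step_arm:
  increments: "0 0 0 -20 150 0 0;0 0 0 -20 150 0 0;0 0 0 -20 150 0 0;0 0 0 -20 150 0 0;0 0 0 -20 150 0 0;0 0 0 -20 150 0 0;0 0 0 -20 150 0 0;0 0 0 -20 150 0 0"

```text
clock: 18.1
position: [589.6, -113.3, 324.1]
orientation: [0.792, 0.61, 0.0, 0.0]
contact_force: [0.0, -0.1, 0.3]
gripper_width: 0.4
```

```bash
python3 - <<'E'
from h import *
s=r.sense();print(s["position"],s["contact_force"],s["clock"])
a=vision.get_image("side");t=vision.get_image("top");w=vision.get_image("wrist")
z=lambda im:cv2.resize(im,(400,300),interpolation=cv2.INTER_CUBIC)
cv2.imwrite("pics/f.png",np.vstack([np.hstack([z(a[85:190,190:330]),z(t[135:210,150:250])]),np.hstack([z(w),z(a)])]))
E
```

```text
[ 589.59672321 -113.27172284  324.12043032] [ 0.001635   -0.09982741  0.27733211] 18.1
```

View pics/f.png

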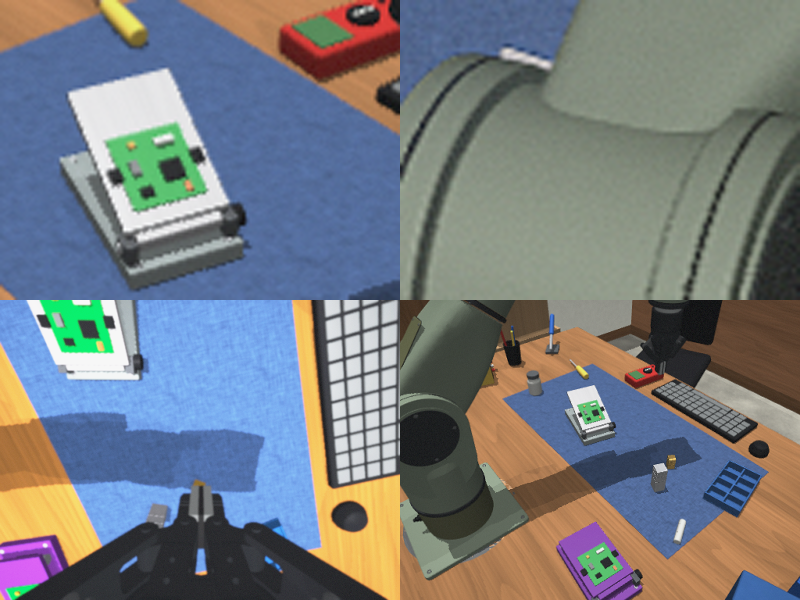

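The free-edge corners, crop (68,92)/(168,68), map to image (213.8,117.2)/(248.8,108.8). At 0.437 rad the prediction is (213.3,117.5)/(248.8,108.9), so they match. Steel still stands in place and the arm is clear.

```bash
python3 -c "
from cell import r
print(r.job_done())"
```

```text
the job is handed in; nothing more can be done
None
```

The holder is set and the job is handed in, at about 18 s of the 58 s allowed. I stood the larger brass stack upright on the black pad and tipped the plate down until it stopped firmly on it. Then I moved the arm clear of everything.

- **Brass placement:** the wrist picture after release showed the stack upright on the pad, with black showing on the far side and both flanks.
- **Plate angle:** after the arm backed off, the plate's free edge in the side picture lay within about 0.5 px of where 0.437 rad would put it. That is roughly 0.02 rad, within the limits of the calibration.
- **Forces:** the highest readings I saw were 28 N setting the stack down and 33 N from the closed fingertips seating the plate. The seating push was well above the 2–5 N the plate needs, and readings come only at the end of each move, so brief peaks could have been higher.
- **Steel stack:** it still stands where it was and was never touched.
- **Not checked directly:** the final pictures don't show the brass under the lowered plate, because the plate hides it from the side and the arm blocked the top camera. That the roller rests on it follows from the angle and the hard stop.

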